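# Close and latch the sticky tool-well cover

## Task

Close the tool well on the jeweller's bench: slide its metal cover away from the robot until it is fully home against the far end of the box, nudging its two red blocks in turn, because it racks and jams in its track as soon as one end gets more than about a centimetre ahead; do not force it when it jams. Then swing the brass latch bar inwards until it lies square across the track behind the left red block, let go, and leave the jar, the steel block and the mallet where they are.

Things in the scene. Friction and masses are not known exactly. Their poses are not given: they have to be found in the camera images.
- well: Fixed wooden box, 230 (x) by 290 (y) mm, 50 high. Origin: centre of its underside, on the bench; +x is the way the cover closes, away from the robot, +y its left. A dark centre board 90 mm wide runs along x over the cover's middle, top at 52 mm; dark side lips, tops at 50 mm, lie 105.5 to 145 mm out and hold the cover's ends down. In the open lanes between board and lips travel the red blocks.
- cover: Loose aluminium cover plate, 100 (x) by 208 (y) by 10 mm, about 0.65 kg, with guide shoes at both ends, 70 mm long in x, 232 mm over both, 2.5 mm play at each side. Origin: centre of its underside, 30 mm above the bench. Home (against the end wall): origin 41 mm along the well's +x; it starts 68 to 81 mm short, roughly square.
- left_block (a point): Centre of the left (+y) red push block on the cover: 16 (x) by 30 (y) mm, from 40 to 70 mm above the bench, 25 mm behind (-x) and 85 mm left of the cover's origin; home at 16 mm along the well's x. Dry friction: 2 to 6 N here moves this end while the other end about stays. With one block some 16 mm ahead the shoes wedge and it jams; pushing the lagging block frees it. Axes as the cover's.
- right_block (a point): Centre of the right (-y) red push block, of the same size and behaviour, 25 mm behind (-x) and 85 mm right of the cover's origin; home at 16 mm along the well's x.
- latch_pivot (a point): Pivot of the brass latch bar on the left lip of the well, at 4 mm behind and 128 mm left of the well's origin, 63 mm above the bench (half-way up the bar). Axes as the well's.
- latch_tip (a point): Free end of the brass latch bar, 75 mm from the pivot, half-way up. The bar is 12 mm wide and 14 mm thick, from 56 to 70 mm above the bench, and turns level about its upright pivot. Axes are the bar's: it points from the pivot along its own -x.
- latch (a joint): Angle of the bar: 0 = pointing straight back (well's -x) above the left lip; negative = swung outwards, off the well (stop at -0.6); 1.571 = square across the left lane behind the left block, pointing to the well's -y, at its stop. Stiff (1 to 2 N at the tip), stays where left; at 1.571 it clears the block of a cover that is home by about 6 mm.
- jar: Bystander: amber jar, 56 mm across, 85 mm high. Origin: centre of its underside.
- bench_block: Bystander: polished steel bench block, 55 mm cube. Origin: centre of its underside.
- mallet: Bystander: small mallet lying on the bench, 180 mm long, 40 mm thick, orange head at its +x end. Origin: on the bench below the handle's inner end.
There are look-alikes about, which are no part of the job. Of the things like the cover, leave any that is green or pink; of the rest the larger one is meant.

How it is judged (in metres and radians):
On the way, in this order (a step that is already met when the one before it is completed fails the run):
1. the cover is fully home: both blocks within 5 mm of their home position (x of each of left_block, right_block in the frame of well above 0.011 m), for 0.2 s.
2. the latch bar is swung in behind the left block (value of joint latch above 1.4 rad), for 0.2 s.
At the end, for the whole second after the job is handed in: Both red blocks are within 5 mm of their home position, the latch bar stands within 0.17 rad of square across the left lane behind the left block, and the cover is at rest (all of step 1 and value of joint latch above 1.4 rad and linear speed of cover below 0.02 m/s); the robot touches nothing.
It fails at once if a bystander is moved more than 30 mm (distance of any of jar, bench_block, mallet from where it was at the start of the episode above 0.03 m).
It fails at once if the cover is forced: the fingers press on it with more than 45 N (contact force between the fingers and cover above 45 N).
It also fails if it takes over 61 s, if anything falls off the work surface, if the arm or the gripper's body presses on something with over 40 N, if the wrist force passes 120 N, or if a joint passes its speed limit or range.

## Robot

A 6-joint arm with a two-finger parallel gripper is mounted at the origin on the work surface. World frame = base frame: x ahead of the robot, y to its left, z up, the work surface at z = 0. Lengths are in mm, angles in rad, forces in N, time in s.
With the tool pointing down it reaches from about 275 to 750 mm from the base axis. Payload 10.2 kg.
Tool frame: the origin (TCP) lies at the very end of the fingers, on their centre line; the grasp point (between the pads) lies 19 mm behind it; z points along the fingers, y is the direction in which the jaws open and shut (so a half turn about z gives the same grasp; the last joint's range is limited). The gripper opens to 85 mm and grips with 20 to 120 N. Pads are 22 mm wide; open, the fingers measure 114 mm over their backs; the gripper's body (76 mm by 85 mm) begins 54 mm behind the grasp point. The pads swing forward as they close: fully open they stand 13 mm farther back than shut.
Start: joints at [-1.351, 0.313, 1.498, -0, 1.331, -0.223], TCP at [224.936, -474.378, 208.694] pointing down, gripper open.
Joint ranges: [-2.94, 2.94], [-0.97, 2.17], [0.19, 2.56], [-1.23, 4.37], [0.02, 3.11], [-2.88, 2.88]. Speed limits (rad/s): [2.39, 2.39, 3.01, 3.14, 3.14, 3.14].

## Interface

Orientations are given as a unit quaternion [w, x, y, z].
In Python, from rig import * gives the robot as it stands. The module is installed in compiled form; this text tells all that it offers.
- The arm moves only by the shell command python3 -m crank 'ROWS' [FORCE]. ROWS is a JSON object of lists of equal length, an entry for each row: "dp": the shift along the world's x, y, z in cm, a list of three; "delta_rot": the turn, a rotation vector about the world's x, y, z in degrees, a list of three; "claw": the closure in counts, from 0 (fully open) to 255 (shut). A call has 1 to 10 rows; each row shifts and turns the commanded pose from where the row before left it; what a row does not reach is not made up. A row lasts 1/10 s, in which the tool goes at most 50 mm and 8.59 degrees, less where a joint would pass 70% of its speed; a pose out of reach is approached as far as the arm can. A call is refused whole if a number of a shift passes 5 or a number of a turn 8.59, either way. A call with a gripper value outside its range is refused whole. The fingers move at their own pace and stop on an object; FORCE is the grip in N (left out, the last holds). Time passes only in rows, so rows that do not move let the fingers close. It gives the time, the measured TCP pose, the force and the opening at its end, in the units of the state.
- sense(): the state, without advancing time (a new reading comes with each control period).
- capture(name): name is "scene" or "side" or "wrist"; returns (picture, depth): 384x512x3 uint8, red, green, blue; 384x512 float32, mm along the optical axis (not along the pixel's ray), 0 where there is no reading.
- camera_model(name): a dict with "fx", "fy", "cx", "cy" (pixels), "dist_coeffs" ([k1, k2, p1, p2, k3] as OpenCV has them; the pictures are not rectified), "cam_to_world" (4x4, takes a point from camera to world coordinates); the wrist camera has in their place "T_tool_cam" (4x4, takes a point from camera to tool coordinates, whose origin is the TCP and whose axes are the flange's). Camera axes: x right, y up, looking along -z (the intrinsics and any distortion apply to the point x, -y, -z); pixel columns grow to the right and rows downward; lengths in mm; the calibration is good to about 2 mm. A picture is of the moment at which its call begins: read the wrist's pose just before it. camera_model takes no time and is no camera call.
- finish_job(): hands the job in, once; it reports no verdict.
Trained networks look in the newest picture that a camera, given by its name, has taken for a name from the list of things; names that differ only in an ending like _2 or _b are one class to them, and where a whole thing is asked for, a point or a joint stands for the part that bears it (a point fixed in the world has none). Each returns a list of dicts, best first, with "p" (0 to 1); they miss things now and then, are a little off and sometimes report something else, mostly with a low value. They report only what shows in the picture. A call takes as long as a camera call. They do not tell look-alikes from the thing itself.
- boxes_of(camera, target): "centre" ([column, row] in pixels, amid what is visible of it).
- masks_of(camera, target): "region" (384x512 bool, what is visible of it) and "centre" ([column, row] in pixels, amid what is visible of it).
- pinpoint(camera, target): "centre" ([column, row] in pixels: a listed point, or the origin of a listed thing).
The state is a dict: "time_s": time; "joints": joint angles; "dq": joint speeds; "tau": joint torques, N m; "eef_pos": TCP position; "ee_rot": TCP orientation; "force": force on the tool from outside, world axes, zero at the start; "wrist_torque": the same for the moment, N m; "grip_width": opening from 0.0 (shut) to 1.0 (fully open).
Only numpy, scipy, OpenCV 4.12 (cv2) and the standard library are available. Lean on these libraries where they do the work, as an engineer would, in place of code of your own. Each camera call takes 0.05 s, during which the arm holds its last target.

## Working session

There is one attempt and no reset: what is moved stays moved. The work goes in short steps, Python scripts to look and compute and a shell command to move; the robot and the scene stay as the last step left them, time stands still between calls to the robot, and variables do not carry over. Pictures are saved under pics/ and viewed, and the job is handed in when it is done.

```bash
ls; mkdir -p pics; python3 - <<'E'
from rig import *
import cv2
s=sense();print(s)
for n in("scene","side"):
    p,d=capture(n);cv2.imwrite(f"pics/{n}0.png",p[:,:,::-1]);print(camera_model(n))
    for t in("well","cover","latch_tip","left_block","right_block"):
        print(n,t,[(r["centre"],round(r["p"],2)) for r in pinpoint(n,t)])
    print(sense()["time_s"])
E
```

```text
pics
{'time_s': 0.0, 'joints': array([-1.35137609e+00,  3.13462232e-01,  1.49845062e+00,  5.35169766e-06,
        1.33100744e+00, -2.23386752e-01]), 'dq': array([-3.91201822e-04,  1.41265838e-04, -2.92044117e-04,  2.35665542e-04,
        1.77495751e-04, -4.99405091e-06]), 'tau': array([ 7.49250576e-04, -4.12261820e+01, -2.59747285e+01, -1.14327249e-04,
        3.99722529e-03,  4.53321860e-06]), 'eef_pos': array([ 224.88197623, -474.07385491,  208.12374367]), 'ee_rot': array([-6.63813516e-04,  9.75590129e-01,  2.19598407e-01,  3.91538393e-06]), 'force': array([-0.83425454,  0.402696  , -0.05465561]), 'wrist_torque': array([ 0.03934687, -0.00229298,  0.04040169]), 'grip_width': 1.0011411093058655}
{'fx': 405.07529457050936, 'fy': 405.07529457050936, 'cx': 257.8257277925993, 'cy': 190.43952971533278, 'dist_coeffs': array([-0.00493137,  0.        ,  0.        ,  0.        ,  0.        ]), 'cam_to_world': array([[ 5.53651899e-01, -5.88791033e-01,  5.88892770e-01,
         1.28911707e+03],
       [ 8.32584211e-01,  4.05413864e-01, -3.77416388e-01,
        -4.21491413e+02],
       [-1.65259
[... 837 characters left out ...]
01,
         7.50119778e+01],
       [-6.89455780e-01, -4.86005556e-01,  5.37074788e-01,
         5.73251658e+02],
       [ 9.84052245e-03,  7.35127025e-01,  6.77857966e-01,
         7.29585859e+02],
       [ 0.00000000e+00,  0.00000000e+00,  0.00000000e+00,
         1.00000000e+00]])}
side well [([271.3, 206.1], 0.66)]
side cover [([220.2, 294.6], 0.87), ([290.9, 135.0], 0.68), ([278.2, 202.7], 0.63)]
side latch_tip [([253.8, 229.4], 0.51), ([182.9, 244.7], 0.26)]
side left_block [([291.2, 138.1], 0.81), ([190.6, 301.7], 0.79), ([261.4, 218.5], 0.63), ([374.5, 197.5], 0.53)]
side right_block [([308.6, 130.9], 0.74), ([249.2, 300.1], 0.68), ([308.1, 185.9], 0.66), ([437.6, 208.3], 0.66)]
0.6
```

View pics/scene0.png

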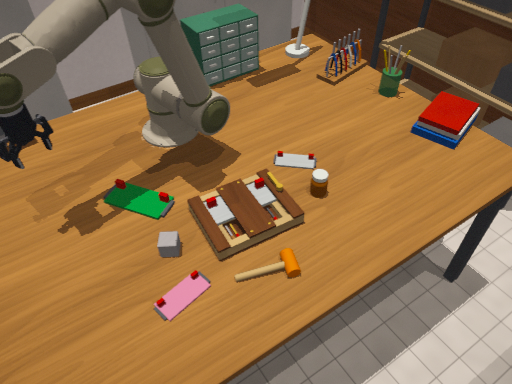

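View pics/side0.png

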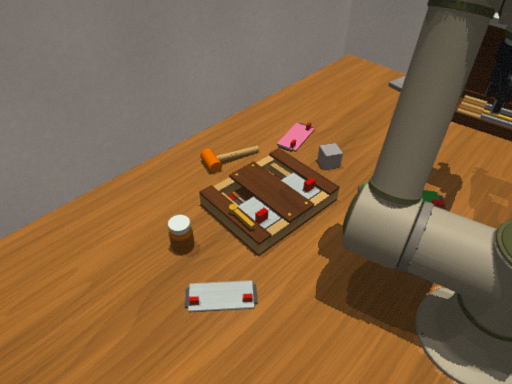

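```bash
python3 - <<'E'
import cv2
a=cv2.imread("pics/scene0.png")[155:265,175:345];b=cv2.imread("pics/side0.png")[140:260,190:350]
cv2.imwrite("pics/c1.png",cv2.resize(a,None,fx=4.6,fy=4.6,interpolation=cv2.INTER_CUBIC))
cv2.imwrite("pics/c2.png",cv2.resize(b,None,fx=4.6,fy=4.6,interpolation=cv2.INTER_CUBIC))
E
```

```text
(no output)
```

View pics/c1.png

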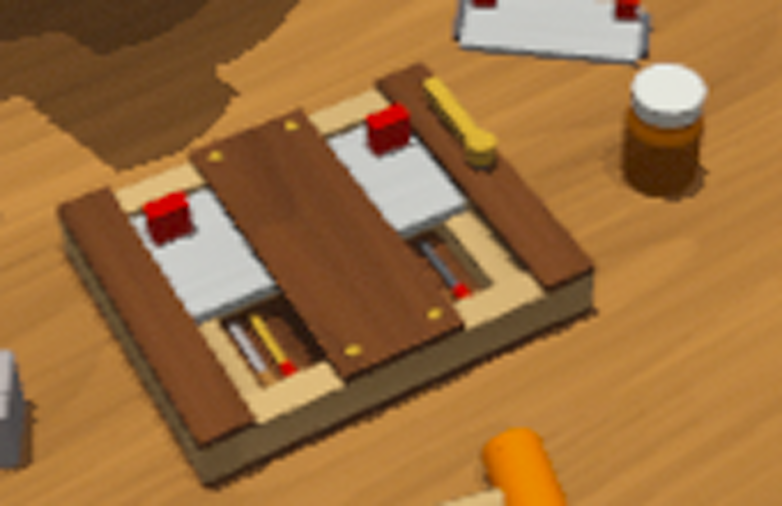

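View pics/c2.png

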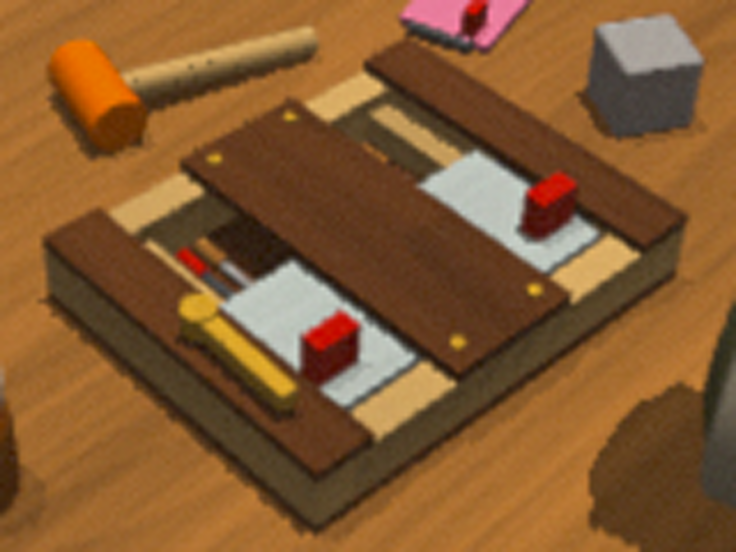

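```bash
cat > h.py <<'E'
from rig import *
import cv2,numpy as np
def proj(n,P):
    m=camera_model(n);T=np.linalg.inv(m["cam_to_world"]);P=np.atleast_2d(P)
    c=P@T[:3,:3].T+T[:3,3];c=c*[1,-1,-1]
    K=np.array([[m["fx"],0,m["cx"]],[0,m["fy"],m["cy"]],[0,0,1.]])
    return cv2.projectPoints(c,np.zeros(3),np.zeros(3),K,m["dist_coeffs"])[0][:,0]
def ray(n,uv,z,T=None):
    m=camera_model(n);T=m["cam_to_world"] if T is None else T
    K=np.array([[m["fx"],0,m["cx"]],[0,m["fy"],m["cy"]],[0,0,1.]])
    u=cv2.undistortPoints(np.array([[uv]],float),K,m["dist_coeffs"])[0,0]
    d=T[:3,:3]@np.array([u[0],-u[1],-1.]);o=T[:3,3];return o+d*(z-o[2])/d[2]
def w2W(w,p):
    c,s=np.cos(w[2]),np.sin(w[2]);p=np.atleast_2d(p);return np.c_[w[0]+c*p[:,0]-s*p[:,1],w[1]+s*p[:,0]+c*p[:,1],p[:,2]]
def W2w(w,p):
    c,s=np.cos(w[2]),np.sin(w[2]);d=np.array(p[:2])-w[:2];return np.array([c*d[0]+s*d[1],-s*d[0]+c*d[1]])
E
cat > fit.py <<'E'
from h import *
from scipy.optimize import least_squares
W=np.array([[-115,-145,50],[115,-145,50],[115,145,50],[-115,145,50]],float)
S=np.array([[60,208],[202,445],[592,270],[425,63]])/4.6+[175,155]
D=np.array([[685,217],[403,40],[45,242],[318,475]])/4.6+[190,140]
f=lambda w:np.r_[(proj("scene",w2W(w,W))-S).ravel(),(proj("side",w2W(w,W))-D).ravel()]
r=least_squares(f,[500,0,0]);w=r.x;print("well",w,np.round(r.fun,1));np.save("well.npy",w)
for n,o,it in(("scene",(175,155),dict(lb=(388,116),rb=(167,206),tip=(433,84),piv=(480,145))),("side",(190,140),dict(lb=(331,331),rb=(551,190),tip=(295,385),piv=(198,305)))):
    for k,v in it.items():
        P=ray(n,np.array(v)/4.6+o,70);print(n,k,P,W2w(w,P))
for n in("scene","side"):
    f=lambda w:(proj(n,w2W(w,W))-(S if n=="scene" else D)).ravel()
    print(n,least_squares(f,[500,0,0]).x)
    for t,z in(("jar",0),("bench_block",0),("mallet",0)):
        for q in pinpoint(n,t)[:1]: print(t,q["centre"],q["p"],ray(n,q["centre"],z))
E
python3 fit.py
```

```text
well [ 5.55479259e+02 -1.20447888e+00 -7.44893318e-02] [-1.2 -1.  -0.7 -0.8  0.8 -1.9 -1.  -1.  -0.1 -0.9  0.1 -1.2 -1.4 -1.2
 -0.7 -0.5]
scene lb [505.69887485  87.32635298  70.        ] [-56.23084691  84.58065228]
scene rb [493.53348706 -82.23957849  70.        ] [-55.74332405 -85.42041859]
scene tip [496.74575026 131.78788569  70.        ] [-68.467992   128.25259534]
scene piv [565.37022303 123.49067025  70.        ] [  0.58366447 125.08545365]
side lb [499.31403511  89.12583662  70.        ] [-62.73189959  85.89998312]
side rb [485.30759538 -79.45713678  70.        ] [-64.15347554 -83.25786741]
side tip [486.62674502 129.58323885  70.        ] [-78.39486591 125.30100102]
side piv [562.44830837 123.83015313  70.        ] [ -2.35541206 125.20654487]
scene [ 5.60044081e+02 -2.20377553e+00 -8.19216033e-02]
jar [315.7, 193.2] 0.97 [604.06446403 247.10288915   0.        ]
bench_block [165.0, 249.2] 0.75 [ 530.47467216 -267.77742247    0.        ]
mallet [272.5, 272.1] 0.69 [775.19360572 -49.45902866   0.        ]
side [ 5.52588347e+02 -4.53288435e-02 -7.07339058e-02]
jar [183.5, 247.0] 0.84 [600.13179825 256.44573888   0.        ]
bench_block [329.1, 163.0] 0.77 [ 538.33791709 -257.79544382    0.        ]
mallet [226.7, 160.2] 0.93 [771.20468014 -49.37892753   0.        ]
```

```bash
python3 -m crank '{"dp":[[1.9,4.5,0],[1.9,4.5,0],[1.9,4.5,0],[1.9,4.5,0],[1.9,4.5,0],[1.9,4.5,0],[1.9,4.5,0],[1.9,4.5,0],[1.9,4.5,-1],[1.9,4.5,-1]],"delta_rot":[[0,0,-3],[0,0,-3],[0,0,-3],[0,0,-3],[0,0,-3],[0,0,-3],[0,0,-3],[0,0,-3],[0,0,-3],[0,0,-3]],"claw":[255,255,255,255,255,255,255,255,255,255]}' 40
```

```text
time_s: 1.9
eef_pos: [415.5, -22.4, 188.9]
ee_rot: [0.0, 0.999, -0.042, 0.001]
force: [1.2, -1.0, -0.3]
grip_width: -0.002
```

```bash
cat >> h.py <<'E'
from scipy.spatial.transform import Rotation as R
def tw():
    s=sense();q=s["ee_rot"];T=np.eye(4);T[:3,:3]=R.from_quat([q[1],q[2],q[3],q[0]]).as_matrix();T[:3,3]=s["eef_pos"]
    return T@camera_model("wrist")["T_tool_cam"]
E
python3 - <<'E'
from h import *
T=tw();p,d=capture("wrist");cv2.imwrite("pics/w1.png",p[:,:,::-1]);np.save("T1.npy",T)
print(T)
for t in("left_block","right_block","latch_tip","latch_pivot","well"):
    print(t,[(q["centre"],round(q["p"],2),ray("wrist",q["centre"],{"latch_tip":63,"latch_pivot":63,"well":0}.get(t,55),T)) for q in pinpoint("wrist",t)])
E
```

```text
[[-8.23643187e-02  9.46942194e-01  3.10671208e-01  4.95785564e+02]
 [-9.96601898e-01 -7.85357851e-02 -2.48352196e-02 -2.92768764e+01]
 [ 8.81289839e-04 -3.11661051e-01  9.50192934e-01  3.53867690e+02]
 [ 0.00000000e+00  0.00000000e+00  0.00000000e+00  1.00000000e+00]]
left_block [([415.3, 203.1], 0.92, array([ 367.14426565, -172.15765512,   55.        ])), ([124.5, 82.3], 0.62, array([501.88377093,  87.53655909,  55.        ]))]
right_block [([317.3, 78.2], 0.94, array([490.32505487, -79.41340072,  55.        ])), ([477.2, 300.4], 0.73, array([ 240.75317626, -256.66444559,   55.        ])), ([17.3, 200.2], 0.66, array([402.37553535, 222.76134188,  55.        ]))]
latch_tip [([71.2, 108.8], 0.85, array([484.85758016, 137.06026856,  63.        ])), ([122.6, 78.7], 0.4, array([504.83583168,  85.52319514,  63.        ]))]
latch_pivot [([64.5, 16.1], 0.95, array([561.12248377, 126.83219877,  63.        ]))]
well [([225.0, 15.1], 0.92, array([556.67874141,  -1.48156869,   0.        ]))]
```

View pics/w1.png

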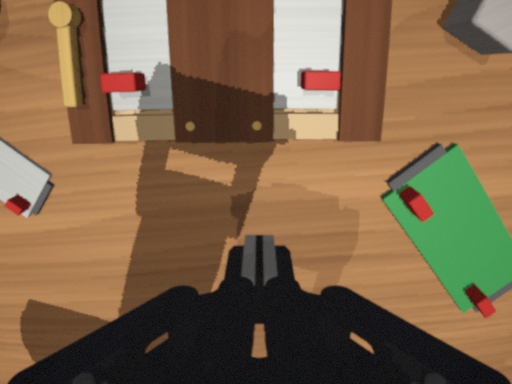

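```bash
python3 - <<'E'
from h import *
T=np.load("T1.npy")
a=ray("wrist",(72,142.5),50,T);b=ray("wrist",(382,141),50,T);print(a,b,np.hypot(*(a-b)[:2]))
w=np.load("well.npy")
d=a-b;yaw=np.arctan2(-d[0],d[1]);c=(a+b)/2;w=np.array([c[0]+115*np.cos(yaw),c[1]+115*np.sin(yaw),yaw]);print(w)
for p in((501.9,87.5),(490.3,-79.4),(484.9,137),(561,126.8)):print(W2w(w,np.array(p)))
w=np.array([(556.5),-1.3,(yaw-.0745)/2]);np.save("well.npy",w);print(w)
for p in([-105,85,0],[-105,-85,0],[-3,85,0],[-3,-85,0]):print(p,w2W(w,np.array([p])))
E
```

```text
[453.39219829 151.20052521  50.        ] [ 430.01276436 -138.63438886   50.        ] 290.7763321656789
[ 5.56330157e+02 -2.96333397e+00 -8.04903810e-02]
[-61.52750227  85.79407471]
[-59.67060245 -81.49825004]
[-82.45243613 133.76695396]
[ -5.77870199 129.71868362]
[ 5.56500000e+02 -1.30000000e+00 -7.74951905e-02]
[-105, 85, 0] [[458.39563127  91.57374675   0.        ]]
[-105, -85, 0] [[445.23463119 -77.91604078   0.        ]]
[-3, 85, 0] [[560.08950379  83.67714671   0.        ]]
[-3, -85, 0] [[546.92850371 -85.81264082   0.        ]]
```

```bash
python3 -m crank '{"dp":[[1.0,3,-1],[1.0,3,-2],[1.0,3,-2],[1.2,2.4,-2],[0,0,-3],[0,0,-2],[0,0,-1],[0,0,0]],"delta_rot":[[0,0,0.3],[0,0,0],[0,0,0],[0,0,0],[0,0,0],[0,0,0],[0,0,0],[0,0,0]],"claw":[255,255,255,255,255,255,255,255]}'
```

```text
time_s: 3.0
eef_pos: [456.7, 88.5, 58.2]
ee_rot: [0.0, 0.999, -0.039, -0.001]
force: [-0.7, -0.4, 0.3]
grip_width: 0.0
```

```bash
python3 -m crank '{"dp":[[0.5,-0.04,0],[0.5,-0.04,0],[0.5,-0.04,0],[0.4,-0.03,0],[0.2,0,0],[0,0,0]],"delta_rot":[[0,0,0],[0,0,0],[0,0,0],[0,0,0],[0,0,0],[0,0,0]],"claw":[255,255,255,255,255,255]}'
```

```text
time_s: 3.6
eef_pos: [478.2, 88.1, 58.7]
ee_rot: [-0.0, 0.999, -0.038, 0.0]
force: [1.0, -0.3, -0.4]
grip_width: -0.002
```

```bash
for i in 1 2 3; do python3 -m crank '{"dp":[[0.3,-0.02,0],[0,0,0]],"delta_rot":[[0,0,0],[0,0,0]],"claw":[255,255]}' | egrep "eef|force"; done
```

```text
eef_pos: [481.2, 87.9, 58.7]
force: [-0.2, 0.3, 0.8]
eef_pos: [484.3, 87.7, 58.7]
force: [-0.6, -0.0, -0.6]
eef_pos: [487.3, 87.5, 58.7]
force: [-0.4, -0.3, 1.3]
```

```bash
for i in 1 2; do python3 -m crank '{"dp":[[0.2,-0.02,0],[0,0,0]],"delta_rot":[[0,0,0],[0,0,0]],"claw":[255,255]}' | egrep "eef|force"; done
python3 - <<'E'
from h import *
T=tw();p,d=capture("wrist");cv2.imwrite("pics/w2.png",p[:,:,::-1])
for t in("left_block","right_block"):
    print(t,[(q["centre"],round(q["p"],2),ray("wrist",q["centre"],55,T)) for q in pinpoint("wrist",t)])
E
```

```text
eef_pos: [489.1, 87.3, 58.7]
force: [0.4, 0.3, -0.2]
eef_pos: [491.1, 87.1, 58.7]
force: [-0.4, 0.3, 0.6]
left_block [([251.6, 209.6], 0.69, array([502.68432616,  89.82677043,  55.        ]))]
right_block [([62.7, 336.7], 0.91, array([419.79291323, 223.61770649,  55.        ]))]
```

View pics/w2.png

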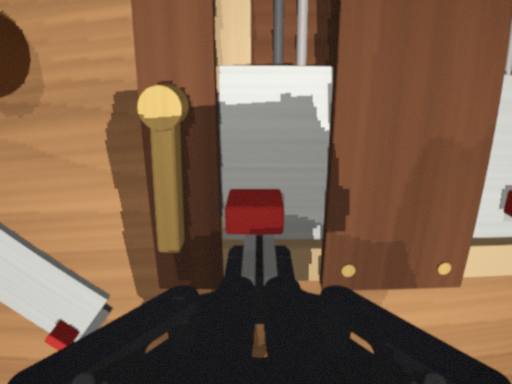

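```bash
for i in 1 2 3; do python3 -m crank '{"dp":[[0.2,0.02,0],[0,0,0]],"delta_rot":[[0,0,0],[0,0,0]],"claw":[255,255]}' | egrep "eef|force"; done
```

```text
eef_pos: [493.2, 87.3, 58.7]
force: [-0.3, 0.5, 0.8]
eef_pos: [495.2, 87.5, 58.7]
force: [-0.0, -0.8, 0.2]
eef_pos: [497.2, 87.7, 58.7]
force: [-0.4, 0.1, -0.2]
```

```bash
cat > look.py <<'E'
import sys
from h import *
w=np.load("well.npy")
T=tw();p,d=capture("wrist");cv2.imwrite(sys.argv[1],p[:,:,::-1])
h=cv2.cvtColor(p,cv2.COLOR_RGB2HSV)
m=(((h[:,:,0]<5)|(h[:,:,0]>175))&(h[:,:,1]>200)&(h[:,:,2]>160)).astype(np.uint8)  # bright top face
n,l,s,c=cv2.connectedComponentsWithStats(m)
for i in range(1,n):
    if s[i,4]>60:
        P=ray("wrist",c[i],70,T);print("top",c[i],s[i,4],P[:2],"well",W2w(w,P))
s=sense();print("tcp well",W2w(w,s["eef_pos"]),s["time_s"])
E
python3 look.py pics/w3.png
```

```text
tcp well [-66.16991022  84.16016832] 5.4
```

View pics/w3.png

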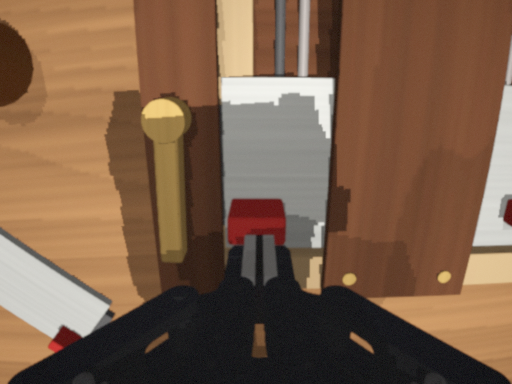

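```bash
python3 - <<'E'
from h import *
m=camera_model("wrist");T=m["T_tool_cam"];Ti=np.linalg.inv(T);K=np.array([[m["fx"],0,m["cx"]],[0,m["fy"],m["cy"]],[0,0,1.]])
def pt(P):
    c=(Ti[:3,:3]@np.array(P)+Ti[:3,3])*[1,-1,-1];return cv2.projectPoints(c[None],np.zeros(3),np.zeros(3),K,m["dist_coeffs"])[0].ravel()
for P in([0,0,0],[11,0,0],[-11,0,0],[0,14,0],[11,0,-12],[0,0,-12],[0,0,-30],[11,0,-30]):print(P,pt(P))
c,d=capture("wrist")
print(d[180:300:6,250].round(),d[180:300:6,300].round()); print(d[180:300:6,236].round())
# to world
T=tw()
for u,v in((256,205),(256,212),(256,218),(256,225),(256,230),(250,238),(250,245),(250,255),(250,265),(235,225),(235,235),(235,240)):
    q=ray("wrist",(u,v),0,T);o=T[:3,3];r=(q-o);zc=-(np.linalg.inv(T)[:3,:3]@r)[2];print(u,v,(o+r*d[v,u]/zc).round(1))
E
```

```text
[0, 0, 0] [258.23473416 231.48694662]
[11, 0, 0] [258.232877   212.79613902]
[-11, 0, 0] [258.23690323 249.40290806]
[0, 14, 0] [284.01138478 231.46966772]
[11, 0, -12] [258.19846113 222.20477551]
[0, 0, -12] [258.20141944 241.91176282]
[0, 0, -30] [258.14268224 260.36913946]
[11, 0, -30] [258.1374123  238.95400098]
[192. 193. 194. 196. 183. 177. 169. 168. 170. 170. 148. 144. 138. 133.
 129. 123. 121. 116. 114. 111.] [192. 194. 194. 195. 198. 198. 199. 199. 202. 204. 204. 205. 212. 207.
 207. 208. 211. 213. 113. 108.]
[192. 194. 195. 194. 186. 177. 170. 167. 170. 170. 171. 153. 146. 141.
 137. 132. 120. 113. 112. 109.]
256 205 [510.1  88.   52.7]
256 212 [510.   87.9  62.4]
256 218 [509.4  87.9  68.7]
256 225 [506.   88.1  69.7]
256 230 [503.2  88.4  69.5]
250 238 [508.4  90.5  88. ]
250 245 [508.6  90.3  95.1]
250 255 [508.8  90.1 104. ]
250 265 [508.6  89.9 111.2]
235 225 [506.6  98.7  69.3]
235 235 [500.7  99.4  68.7]
235 240 [498.2  99.6  69.3]
```

```bash
python3 - <<'E'
from h import *
for n in("side","scene"):
    p,d=capture(n)
    t=proj(n,sense()["eef_pos"])[0];print(n,t)
    x,y=t.astype(int);cr=p[y-70:y+40,x-75:x+75]
    cr=cv2.resize(cr,None,fx=5,fy=5,interpolation=cv2.INTER_CUBIC)[:,:,::-1].copy();cv2.circle(cr,(int((t[0]-x+75)*5),int((t[1]-y+70)*5)),5,(255,0,255),1);cv2.imwrite(f"pics/{n}3.png",cr)
E
```

```text
side [262.97172021 215.46239125]
scene [257.99515534 181.1098681 ]
```

View pics/side3.png

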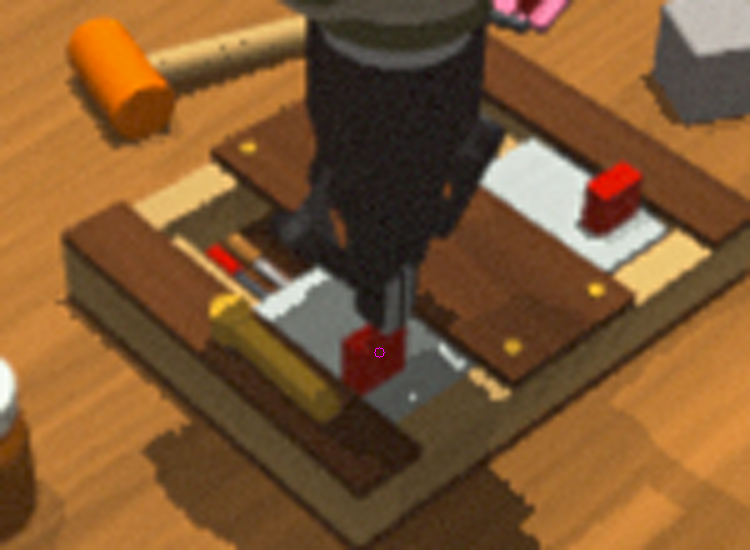

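View pics/scene3.png

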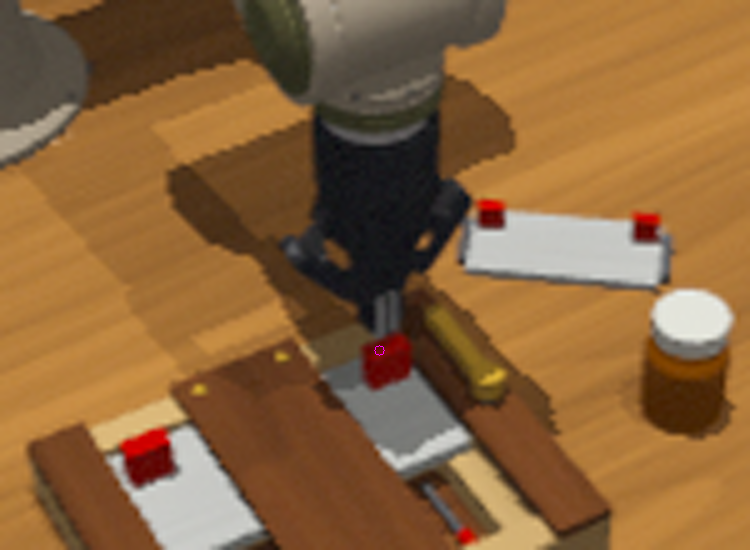

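```bash
python3 -m crank '{"dp":[[-0.9,0.15,0.3],[-0.9,0.1,0],[-0.8,0.1,0],[-0.4,0,-1.2],[0,0,-1.2],[0,0,-0.4],[0,0,0]],"delta_rot":[[0,0,0],[0,0,0],[0,0,0],[0,0,0],[0,0,0],[0,0,0],[0,0,0]],"claw":[255,255,255,255,255,255,255]}'
cat > tip.py <<'E'
from h import *
import sys
T=tw();c,d=capture("wrist");cv2.imwrite(sys.argv[1],c[:,:,::-1]);o=T[:3,3]
for u in(250,266):
  for v in range(222,262,3):
    r=ray("wrist",(u,v),0,T)-o;zc=-(np.linalg.inv(T)[:3,:3]@r)[2];print(u,v,(o+r*d[v,u]/zc).round(1))
E
python3 tip.py pics/w4.png
```

```text
time_s: 6.25
eef_pos: [466.6, 91.2, 33.1]
ee_rot: [-0.0, 0.999, -0.038, -0.001]
force: [0.6, -0.5, 0.1]
grip_width: -0.004
250 222 [472.   95.3  31.9]
250 225 [471.5  95.3  34.5]
250 228 [472.2  95.1  39.7]
250 231 [471.1  95.1  41.1]
250 234 [469.6  95.2  41.5]
250 237 [478.   94.   61.4]
250 240 [478.   94.   64.4]
250 243 [478.1  93.9  67.3]
250 246 [478.3  93.8  70.5]
250 249 [478.7  93.7  73.7]
250 252 [478.8  93.6  76.5]
250 255 [478.6  93.6  78.5]
250 258 [478.9  93.5  81.4]
250 261 [478.3  93.5  82.6]
266 222 [471.5  86.6  32.1]
266 225 [470.8  86.7  34.5]
266 228 [471.1  86.8  38.9]
266 231 [470.6  86.9  41.3]
266 234 [469.2  87.   42. ]
266 237 [477.8  86.8  62.1]
266 240 [478.   86.9  65.4]
266 243 [477.2  87.   66.6]
266 246 [547.4  84.9 197.9]
266 249 [477.7  87.   72.8]
266 252 [477.8  87.1  75.6]
266 255 [477.9  87.1  78. ]
266 258 [478.1  87.2  80.8]
266 261 [478.2  87.2  83.3]
```

View pics/w4.png

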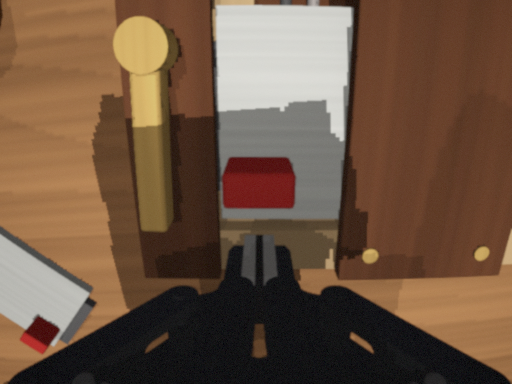

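```bash
python3 -m crank '{"dp":[[0.5,-0.04,-0.3],[0.5,-0.04,0],[0.3,-0.04,0],[0,0,0]],"delta_rot":[[0,0,0],[0,0,0],[0,0,0],[0,0,0]],"claw":[255,255,255,255]}'|egrep "eef|force"; for i in 1 2 3; do python3 -m crank '{"dp":[[0.2,-0.02,0],[0.1,0,0]],"delta_rot":[[0,0,0],[0,0,0]],"claw":[255,255]}' | egrep "eef|force"; done
```

```text
eef_pos: [480.5, 89.9, 30.8]
force: [0.1, 0.4, -0.5]
eef_pos: [483.0, 89.8, 30.7]
force: [-4.3, -0.4, 1.7]
eef_pos: [485.0, 89.8, 30.6]
force: [-5.4, 1.7, 4.2]
eef_pos: [488.1, 89.7, 30.5]
force: [-5.1, 1.3, 3.5]
```

```bash
python3 -m crank '{"dp":[[-1.0,0,0.6],[-0.4,-4.2,0],[-0.4,-4.2,0],[-0.4,-4.2,0],[-0.4,-4.2,0],[0,-0.1,-0.6],[0.2,0,0],[0,0,0]],"delta_rot":[[0,0,0],[0,0,0],[0,0,0],[0,0,0],[0,0,0],[0,0,0],[0,0,0],[0,0,0]],"claw":[255,255,255,255,255,255,255,255]}'|egrep "eef|force"; for i in 1 2 3; do python3 -m crank '{"dp":[[0.2,-0.02,0],[0.1,0,0]],"delta_rot":[[0,0,0],[0,0,0]],"claw":[255,255]}' | egrep "eef|force"; done
```

```text
eef_pos: [465.0, -78.7, 30.9]
force: [-1.0, 1.3, -0.4]
eef_pos: [468.3, -78.9, 30.9]
force: [-0.2, 0.1, 0.4]
eef_pos: [470.5, -79.5, 30.6]
force: [-5.9, -0.0, 3.9]
eef_pos: [473.4, -80.0, 30.6]
force: [-5.7, -1.1, 3.2]
```

```bash
python3 -m crank '{"dp":[[0.3,-0.02,0],[0.3,-0.02,0],[0.2,-0.02,0],[0,0,0]],"delta_rot":[[0,0,0],[0,0,0],[0,0,0],[0,0,0]],"claw":[255,255,255,255]}'|egrep "eef|force";python3 look.py pics/w5.png; python3 -m crank '{"dp":[[-0.8,0,0.6],[0.4,4.2,0],[0.4,4.2,0],[0.4,4.2,0],[0.4,4.2,0],[0,0.1,-0.6],[0,0,0]],"delta_rot":[[0,0,0],[0,0,0],[0,0,0],[0,0,0],[0,0,0],[0,0,0],[0,0,0]],"claw":[255,255,255,255,255,255,255]}'|egrep "eef|force"
```

```text
eef_pos: [482.1, -80.7, 30.6]
force: [-1.7, 0.2, 0.1]
tcp well [-67.99424512 -85.00005194] 9.15
eef_pos: [489.5, 88.7, 30.5]
force: [-0.3, -0.5, 0.5]
```

View pics/w5.png

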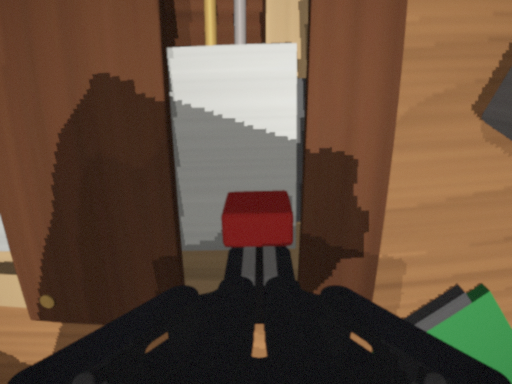

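```bash
for i in 1 2; do python3 -m crank '{"dp":[[0.2,-0.02,0],[0.2,-0.02,0],[0.2,-0.02,0],[0,0,0]],"delta_rot":[[0,0,0],[0,0,0],[0,0,0],[0,0,0]],"claw":[255,255,255,255]}'|egrep "eef|force";done
python3 -m crank '{"dp":[[-0.8,0,0.6],[-0.4,-4.2,0],[-0.4,-4.2,0],[-0.4,-4.2,0],[-0.4,-4.2,0],[0,-0.1,-0.6],[0,0,0]],"delta_rot":[[0,0,0],[0,0,0],[0,0,0],[0,0,0],[0,0,0],[0,0,0],[0,0,0]],"claw":[255,255,255,255,255,255,255]}'|egrep "eef|force"
```

```text
eef_pos: [496.2, 86.8, 30.7]
force: [-1.4, -0.4, -0.5]
eef_pos: [502.3, 87.0, 30.7]
force: [-1.8, 1.0, 1.4]
eef_pos: [477.6, -82.4, 30.6]
force: [-0.8, -0.2, 0.2]
```

```bash
for i in 1 2; do python3 -m crank '{"dp":[[0.3,-0.02,0],[0.3,-0.02,0],[0.3,-0.03,0],[0,0,0]],"delta_rot":[[0,0,0],[0,0,0],[0,0,0],[0,0,0]],"claw":[255,255,255,255]}'|egrep "eef|force";done
python3 -m crank '{"dp":[[-0.8,0,0.6],[0.4,4.2,0],[0.4,4.2,0],[0.4,4.2,0],[0.4,4.2,0],[0,0.1,-0.6],[0,0,0]],"delta_rot":[[0,0,0],[0,0,0],[0,0,0],[0,0,0],[0,0,0],[0,0,0],[0,0,0]],"claw":[255,255,255,255,255,255,255]}'|egrep "eef|force"
```

```text
eef_pos: [487.1, -82.0, 30.7]
force: [-1.0, 0.4, 0.6]
eef_pos: [496.4, -83.3, 30.6]
force: [-1.2, -0.2, 0.1]
eef_pos: [503.5, 86.1, 30.5]
force: [-0.2, -0.6, -0.1]
```

```bash
python3 look.py pics/w6.png; for i in 1 2; do python3 -m crank '{"dp":[[0.2,-0.02,0],[0.2,-0.02,0],[0.2,-0.02,0],[0,0,0]],"delta_rot":[[0,0,0],[0,0,0],[0,0,0],[0,0,0]],"claw":[255,255,255,255]}'|egrep "eef|force";done
```

```text
tcp well [-59.312613    82.13473048] 12.9
eef_pos: [510.2, 84.4, 30.8]
force: [-3.4, -0.9, 2.0]
eef_pos: [516.1, 84.3, 30.7]
force: [-3.6, 1.9, 1.9]
```

View pics/w6.png

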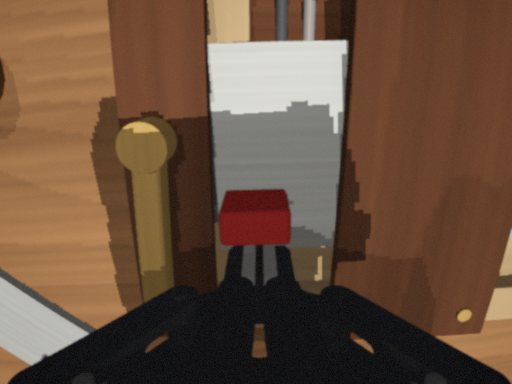

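```bash
python3 -m crank '{"dp":[[-0.8,0,0.6],[-0.4,-4.2,0],[-0.4,-4.2,0],[-0.4,-4.2,0],[-0.4,-4.2,0],[0,0,-0.6],[0,0,0]],"delta_rot":[[0,0,0],[0,0,0],[0,0,0],[0,0,0],[0,0,0],[0,0,0],[0,0,0]],"claw":[255,255,255,255,255,255,255]}'|egrep "eef|force"
for i in 1 2; do python3 -m crank '{"dp":[[0.3,-0.02,0],[0.3,-0.02,0],[0.3,-0.03,0],[0,0,0]],"delta_rot":[[0,0,0],[0,0,0],[0,0,0],[0,0,0]],"claw":[255,255,255,255]}'|egrep "eef|force";done
```

```text
eef_pos: [491.6, -84.2, 30.6]
force: [-0.3, 0.4, 0.5]
eef_pos: [501.1, -83.6, 30.8]
force: [-1.8, 0.6, 1.1]
eef_pos: [510.4, -84.9, 30.6]
force: [-1.3, 0.3, -0.5]
```

```bash
python3 -m crank '{"dp":[[-0.8,0,0.6],[0.4,4.2,0],[0.4,4.2,0],[0.4,4.2,0],[0.4,4.2,0],[0,0.2,-0.6],[0,0,0]],"delta_rot":[[0,0,0],[0,0,0],[0,0,0],[0,0,0],[0,0,0],[0,0,0],[0,0,0]],"claw":[255,255,255,255,255,255,255]}'|egrep "eef|force"
for i in 1 2; do python3 -m crank '{"dp":[[0.2,-0.01,0],[0.2,-0.01,0],[0.2,-0.02,0],[0,0,0]],"delta_rot":[[0,0,0],[0,0,0],[0,0,0],[0,0,0]],"claw":[255,255,255,255]}'|egrep "eef|force";done
```

```text
eef_pos: [517.5, 85.5, 30.5]
force: [-0.7, -0.7, 0.1]
eef_pos: [524.2, 83.8, 30.7]
force: [-1.1, -1.4, -1.1]
eef_pos: [530.3, 84.2, 30.7]
force: [-1.1, -0.0, 0.3]
```

```bash
python3 -m crank '{"dp":[[-0.8,0,0.6],[-0.4,-4.2,0],[-0.4,-4.2,0],[-0.4,-4.2,0],[-0.4,-4.2,0],[0,0,-0.6],[0,0,0]],"delta_rot":[[0,0,0],[0,0,0],[0,0,0],[0,0,0],[0,0,0],[0,0,0],[0,0,0]],"claw":[255,255,255,255,255,255,255]}'|egrep "eef|force"
for i in 1 2; do python3 -m crank '{"dp":[[0.3,-0.02,0],[0.3,-0.02,0],[0.3,-0.03,0],[0,0,0]],"delta_rot":[[0,0,0],[0,0,0],[0,0,0],[0,0,0]],"claw":[255,255,255,255]}'|egrep "eef|force";done
```

```text
eef_pos: [505.6, -84.3, 30.7]
force: [0.0, 0.2, 0.1]
eef_pos: [515.1, -83.8, 30.7]
force: [-1.0, 0.8, 1.7]
eef_pos: [524.4, -85.2, 30.6]
force: [-1.9, 0.3, 0.6]
```

```bash
python3 -m crank '{"dp":[[-0.8,0,0.6],[0.4,4.2,0],[0.4,4.2,0],[0.4,4.2,0],[0.4,4.2,0],[0,0.2,-0.6],[0,0,0]],"delta_rot":[[0,0,0],[0,0,0],[0,0,0],[0,0,0],[0,0,0],[0,0,0],[0,0,0]],"claw":[255,255,255,255,255,255,255]}'|egrep "eef|force"
for i in 1 2; do python3 -m crank '{"dp":[[0.2,-0.01,0],[0.2,-0.01,0],[0.2,-0.02,0],[0,0,0]],"delta_rot":[[0,0,0],[0,0,0],[0,0,0],[0,0,0]],"claw":[255,255,255,255]}'|egrep "eef|force";done; python3 look.py pics/w7.png
```

```text
eef_pos: [531.5, 85.3, 30.5]
force: [-0.4, -0.4, -0.5]
eef_pos: [538.2, 83.6, 30.7]
force: [-2.0, -1.5, 0.1]
eef_pos: [544.3, 84.1, 30.7]
force: [-2.1, 1.3, -0.3]
tcp well [-18.79620005  84.19099588] 19.75
```

View pics/w7.png

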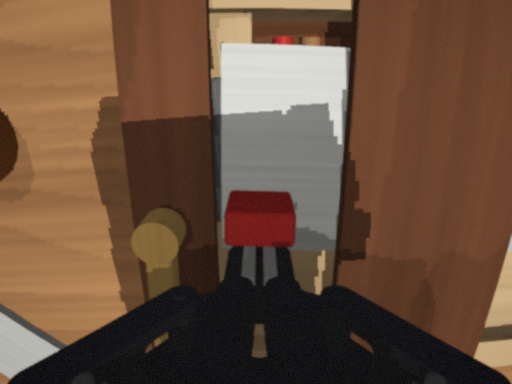

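Left at 544, right at the equivalent of 537.6. Next the right to about 538, then smaller steps near home (left ~560, right ~547).

```bash
python3 -m crank '{"dp":[[-0.8,0,0.6],[-0.4,-4.2,0],[-0.4,-4.2,0],[-0.4,-4.2,0],[-0.4,-4.2,0],[0,0,-0.6],[0,0,0]],"delta_rot":[[0,0,0],[0,0,0],[0,0,0],[0,0,0],[0,0,0],[0,0,0],[0,0,0]],"claw":[255,255,255,255,255,255,255]}'|egrep "eef|force"
for i in 1 2; do python3 -m crank '{"dp":[[0.3,-0.02,0],[0.3,-0.02,0],[0.3,-0.03,0],[0,0,0]],"delta_rot":[[0,0,0],[0,0,0],[0,0,0],[0,0,0]],"claw":[255,255,255,255]}'|egrep "eef|force";done
```

```text
eef_pos: [519.6, -84.5, 30.6]
force: [-0.3, 0.6, -0.1]
eef_pos: [529.1, -84.0, 30.8]
force: [-1.5, 0.7, 0.4]
eef_pos: [538.3, -85.3, 30.6]
force: [-1.1, -0.6, 0.9]
```

```bash
python3 -m crank '{"dp":[[-0.8,0,0.6],[0.4,4.2,0],[0.4,4.2,0],[0.4,4.2,0],[0.4,4.2,0],[0,0.2,-0.6],[0,0,0]],"delta_rot":[[0,0,0],[0,0,0],[0,0,0],[0,0,0],[0,0,0],[0,0,0],[0,0,0]],"claw":[255,255,255,255,255,255,255]}'|egrep "eef|force"
for i in 1 2 3 4; do python3 -m crank '{"dp":[[0.2,-0.01,0],[0.1,-0.01,0],[0,0,0]],"delta_rot":[[0,0,0],[0,0,0],[0,0,0]],"claw":[255,255,255]}'|egrep "eef|force";done
```

```text
eef_pos: [545.5, 85.2, 30.4]
force: [-0.1, -0.4, -0.7]
eef_pos: [548.8, 83.5, 30.7]
force: [-2.2, 0.8, -0.0]
eef_pos: [552.2, 83.8, 30.7]
force: [-2.7, -2.0, -0.2]
eef_pos: [555.1, 84.1, 30.7]
force: [-1.9, 0.7, 0.3]
eef_pos: [558.0, 84.1, 30.7]
force: [-2.9, 2.5, 0.3]
```

```bash
python3 -m crank '{"dp":[[-0.8,0,0.6],[-0.4,-4.2,0],[-0.4,-4.2,0],[-0.4,-4.2,0],[-0.4,-4.2,0],[0,0,-0.6],[0.3,0,0],[0,0,0]],"delta_rot":[[0,0,0],[0,0,0],[0,0,0],[0,0,0],[0,0,0],[0,0,0],[0,0,0],[0,0,0]],"claw":[255,255,255,255,255,255,255,255]}'|egrep "eef|force"
for i in 1 2 3; do python3 -m crank '{"dp":[[0.2,-0.01,0],[0.1,-0.01,0],[0,0,0]],"delta_rot":[[0,0,0],[0,0,0],[0,0,0]],"claw":[255,255,255]}'|egrep "eef|force";done
```

```text
eef_pos: [537.4, -83.5, 31.0]
force: [0.4, 0.6, 1.1]
eef_pos: [540.2, -83.9, 30.8]
force: [-0.8, -0.6, -0.4]
eef_pos: [542.5, -84.4, 30.7]
force: [-4.7, 0.9, 2.7]
eef_pos: [545.8, -84.8, 30.6]
force: [-4.0, -0.8, 2.0]
```

```bash

for i in 1 2 3; do python3 -m crank '{"dp":[[0.1,-0.01,0],[0,0,0]],"delta_rot":[[0,0,0],[0,0,0]],"claw":[255,255]}'|egrep "eef|force";done
```

```text
eef_pos: [545.9, -84.8, 30.6]
force: [-8.8, 0.1, 6.3]
eef_pos: [545.9, -84.8, 30.6]
force: [-15.6, -0.5, 10.4]
eef_pos: [545.8, -84.8, 30.6]
force: [-22.0, -0.5, 13.2]
```

```bash
python3 -m crank '{"dp":[[-1.2,0,0.6],[0.4,4.2,0],[0.4,4.2,0],[0.4,4.2,0],[0.4,4.2,0],[0,0.1,-0.6],[0.4,0,0],[0,0,0]],"delta_rot":[[0,0,0],[0,0,0],[0,0,0],[0,0,0],[0,0,0],[0,0,0],[0,0,0],[0,0,0]],"claw":[255,255,255,255,255,255,255,255]}'|egrep "eef|force"
for i in 1 2 3 ; do python3 -m crank '{"dp":[[0.1,-0.01,0],[0,0,0]],"delta_rot":[[0,0,0],[0,0,0]],"claw":[255,255]}'|egrep "eef|force";done
```

```text
eef_pos: [557.7, 83.1, 30.7]
force: [-0.2, 0.1, 0.6]
eef_pos: [558.3, 82.9, 30.9]
force: [0.2, -0.1, -0.1]
eef_pos: [558.9, 83.3, 30.7]
force: [-0.4, -0.3, -0.4]
eef_pos: [558.9, 83.4, 30.6]
force: [-7.1, -1.3, 4.0]
```

```bash

for i in 1 2 ; do python3 -m crank '{"dp":[[0.1,-0.01,0],[0,0,0]],"delta_rot":[[0,0,0],[0,0,0]],"claw":[255,255]}'|egrep "eef|force";done
```

```text
eef_pos: [558.8, 83.4, 30.6]
force: [-12.7, -2.3, 7.7]
eef_pos: [558.8, 83.4, 30.6]
force: [-18.4, -1.0, 12.6]
```

```bash
python3 -m crank '{"dp":[[-1.2,0,1],[-1,0,3],[-1,0,3],[-2,0,3],[-2,0,2],[0,0,0]],"delta_rot":[[0,0,0],[0,0,0],[0,0,0],[0,0,0],[0,0,0],[0,0,0]],"claw":[255,255,255,255,255,255]}'|egrep "time|eef|force"
python3 - <<'E'
from h import *
w=np.load("well.npy")
T=tw();p,d=capture("wrist");cv2.imwrite("pics/w8.png",p[:,:,::-1])
for t in("left_block","right_block","latch_tip","latch_pivot","well"):
    print(t,[(q["centre"],round(q["p"],2),W2w(w,ray("wrist",q["centre"],{"latch_tip":63,"latch_pivot":63,"well":0}.get(t,55),T))) for q in pinpoint("wrist",t)[:2]])
P=np.array([-4,128])
for r in(50,):
  for a in np.arange(-.1,1.61,.1):
    dd=6+9*abs(np.cos(a))+11*abs(np.sin(a))
    q=P+r*np.array([-np.cos(a),-np.sin(a)])+dd*np.array([-np.sin(a),np.cos(a)])
    print(round(a,2),q.round(1),w2W(w,np.array([[*q,0]]))[0,:2].round(1))
E
```

```text
time_s: 27.85
eef_pos: [489.9, 83.6, 153.5]
force: [-0.3, -0.7, -0.7]
left_block [([12.6, 208.8], 0.69, array([-101.45202953,  300.76109647])), ([249.6, 62.6], 0.68, array([17.79611098, 86.26061126]))]
right_block [([471.6, 71.8], 0.94, array([ 15.46689351, -87.58915099])), ([105.9, 273.0], 0.73, array([-164.87477788,  221.31621692]))]
latch_tip [([191.7, 187.4], 0.71, array([-77.93375597, 133.18823892]))]
latch_pivot [([194.7, 94.5], 0.95, array([ -5.13480544, 126.99907232])), ([250.3, 62.7], 0.53, array([17.39870334, 85.54420229]))]
well [([345.3, 86.7], 0.57, array([-0.40961076, -0.63412779]))]
-0.1 [-52.1 149. ] [516.  151.3]
0.0 [-54. 143.] [513.7 145.5]
0.1 [-55.4 139. ] [512.1 141.5]
0.2 [-56.4 134.7] [510.7 137.4]
0.3 [-57.  130.3] [509.7 133. ]
0.4 [-57.3 125.6] [509.1 128.4]
0.5 [-57.1 120.9] [509.  123.6]
0.6 [-56.4 116. ] [509.3 118.7]
0.7 [-55.1 111.1] [510.2 113.7]
0.8 [-53.3 106.2] [511.6 108.7]
0.9 [-50.9 101.4] [513.6 103.7]
1.0 [-47.9  96.8] [516.2  98.9]
1.1 [-44.4  92.5] [519.4  94.3]
1.2 [-40.3  88.5] [523.2  90. ]
1.3 [-35.7  84.9] [527.5  86.1]
1.4 [-30.6  81.8] [532.3  82.7]
1.5 [-25.1  79.4] [537.6  79.8]
1.6 [-19.8  77.5] [542.8  77.5]
```

View pics/w8.png

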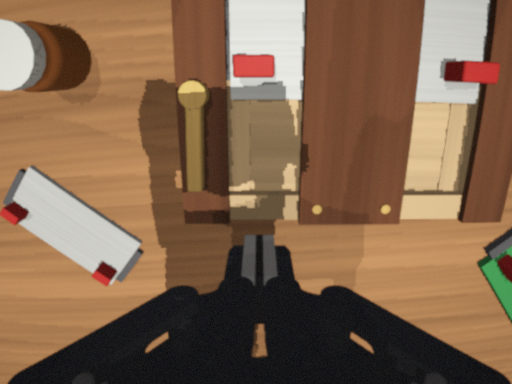

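```bash
python3 -m crank '{"dp":[[0.8,3,0],[0.8,3,0],[0.8,2.8,-2],[0,0,-4],[0,0,-4],[0,0,-2.2],[0,0,0]],"delta_rot":[[0,0,0],[0,0,0],[0,0,0],[0,0,0],[0,0,0],[0,0,0],[0,0,0]],"claw":[255,255,255,255,255,255,255]}'|egrep "time|eef|force"; python3 look.py pics/w9.png
```

```text
time_s: 28.85
eef_pos: [512.0, 171.2, 25.2]
force: [0.3, -0.5, 0.9]
tcp well [-56.37761819 168.77284221] 28.9
```

View pics/w9.png

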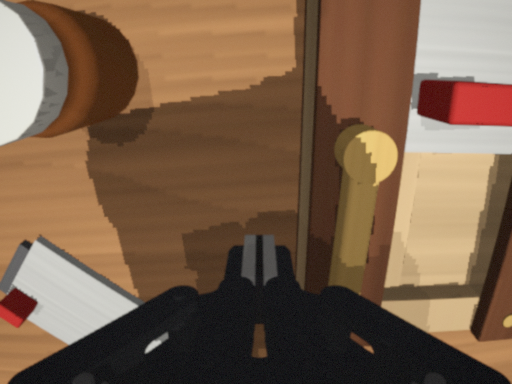

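```bash
python3 -m crank '{"dp":[[0.1,0,0.6],[0.1,-1,0],[0,-1,0],[-0.1,-0.6,0],[-0.2,-0.4,0],[-0.1,-0.4,0],[0,0,0]],"delta_rot":[[0,0,0],[0,0,0],[0,0,0],[0,0,0],[0,0,0],[0,0,0],[0,0,0]],"claw":[255,255,255,255,255,255,255]}'|egrep "time|eef|force"; python3 look.py pics/w10.png
```

```text
time_s: 29.6
eef_pos: [511.7, 137.0, 34.7]
force: [-0.0, 0.4, 0.2]
tcp well [-55.39720421 134.56911672] 29.65
```

View pics/w10.png

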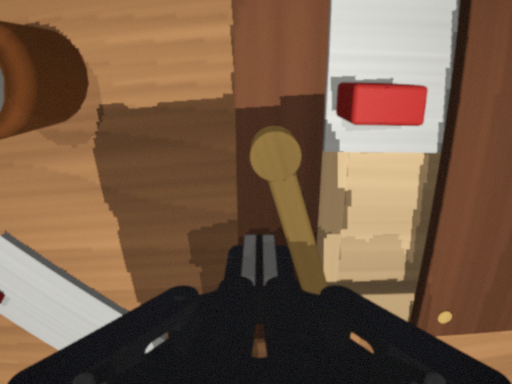

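```bash
python3 -m crank '{"dp":[[-0.1,-0.4,-0.3],[-0.1,-0.5,0],[0,-0.5,0],[0,-0.5,0],[0.1,-0.5,0],[0.1,-0.5,0],[0.2,-0.5,0],[0.3,-0.5,0],[0.3,-0.4,0],[0,0,0]],"delta_rot":[[0,0,0],[0,0,0],[0,0,0],[0,0,0],[0,0,0],[0,0,0],[0,0,0],[0,0,0],[0,0,0],[0,0,0]],"claw":[255,255,255,255,255,255,255,255,255,255]}'|egrep "time|eef|force"; python3 look.py pics/w11.png
```

```text
time_s: 30.65
eef_pos: [520.4, 93.7, 31.7]
force: [-0.2, 0.1, 0.0]
tcp well [-43.55076242  92.20675069] 30.7
```

View pics/w11.png

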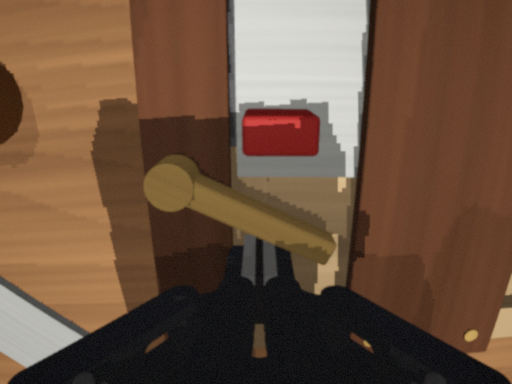

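```bash
python3 -m crank '{"dp":[[0.4,-0.4,0],[0.4,-0.4,0],[0.5,-0.3,0],[0.4,-0.2,0],[0.2,-0.1,0],[0,0,0]],"delta_rot":[[0,0,0],[0,0,0],[0,0,0],[0,0,0],[0,0,0],[0,0,0]],"claw":[255,255,255,255,255,255]}'|egrep "time|eef|force"; for i in 1 2; do python3 -m crank '{"dp":[[0.1,0,0],[0,0,0]],"delta_rot":[[0,0,0],[0,0,0]],"claw":[255,255]}'|egrep "time|eef|force"; done
```

```text
time_s: 31.3
eef_pos: [539.4, 80.1, 31.7]
force: [-0.0, -0.1, 0.6]
time_s: 31.5
eef_pos: [540.0, 80.4, 31.7]
force: [0.2, 0.0, -0.1]
time_s: 31.7
eef_pos: [540.7, 80.4, 31.7]
force: [-3.6, -0.3, 0.7]
```

```bash
for i in 1 2 3; do python3 -m crank '{"dp":[[0.1,0,0],[0,0,0]],"delta_rot":[[0,0,0],[0,0,0]],"claw":[255,255]}'|egrep "eef|force"; done; python3 look.py pics/w12.png
```

```text
eef_pos: [540.7, 80.4, 31.6]
force: [-7.7, -1.3, 5.0]
eef_pos: [540.8, 80.4, 31.5]
force: [-11.6, -2.2, 8.2]
eef_pos: [540.8, 80.4, 31.4]
force: [-17.9, -3.1, 11.2]
tcp well [-21.95170571  80.2765579 ] 32.35
```

View pics/w12.png

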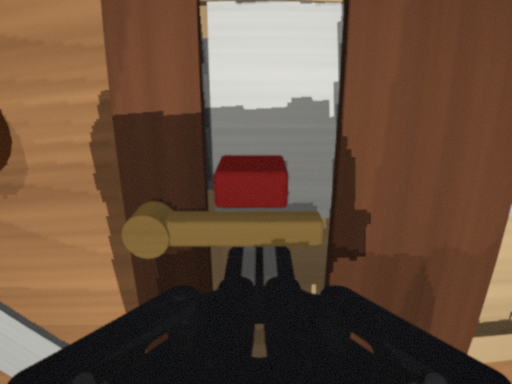

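The bar (centre row 228, columns 130–322) lies square behind the block, at its stop. I'll back away, lift clear and check.

```bash
python3 -m crank '{"dp":[[-1,0,0],[-1,0,1],[-1,0,3],[-1,0,4],[-2,0,4],[-2,-2,4],[0,-3,0],[0,-3,0],[0,0,0],[0,0,0]],"delta_rot":[[0,0,0],[0,0,0],[0,0,0],[0,0,0],[0,0,0],[0,0,0],[0,0,0],[0,0,0],[0,0,0],[0,0,0]],"claw":[255,255,255,255,255,255,255,255,255,255]}'|egrep "time|eef|force"
python3 - <<'E'
from h import *
w=np.load("well.npy")
T=tw();p,d=capture("wrist");cv2.imwrite("pics/w13.png",p[:,:,::-1])
for t in("left_block","right_block","latch_tip","latch_pivot","well"):
    print(t,[(q["centre"],round(q["p"],2),W2w(w,ray("wrist",q["centre"],{"latch_tip":63,"latch_pivot":63,"well":0}.get(t,55),T))) for q in pinpoint("wrist",t)[:3]])
p,d=capture("scene");cv2.imwrite("pics/s13.png",p[:,:,::-1])
for t in("jar","bench_block","mallet"): print(t,[q["centre"] for q in pinpoint("scene",t)[:1]])
E
```

```text
time_s: 33.35
eef_pos: [464.1, 0.3, 191.8]
force: [-0.1, -0.8, 0.4]
left_block [([150.6, 44.0], 0.91, array([15.88657485, 86.53259878])), ([428.7, 243.4], 0.66, array([-174.06643245, -182.02969589])), ([353.7, 43.9], 0.48, array([ 15.88421809, -86.51100664]))]
right_block [([49.9, 240.2], 0.76, array([-171.79827628,  213.20900011])), ([351.9, 42.4], 0.61, array([ 17.06672299, -84.87928667])), ([486.2, 328.6], 0.59, array([-292.12764778, -279.76389984]))]
latch_tip [([186.9, 65.4], 0.56, array([-2.61741792, 54.43113787]))]
latch_pivot [([103.8, 68.6], 0.92, array([ -3.55787785, 126.50330321]))]
well [([252.1, 63.6], 0.85, array([0.58776939, 1.00524395]))]
jar [[317.0, 193.6]]
bench_block [[168.0, 250.1]]
mallet [[271.7, 270.6]]
```

View pics/w13.png

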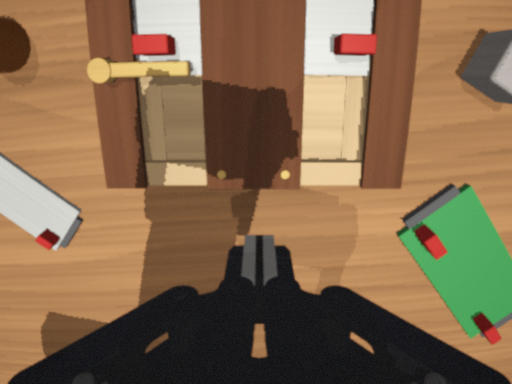

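View pics/s13.png

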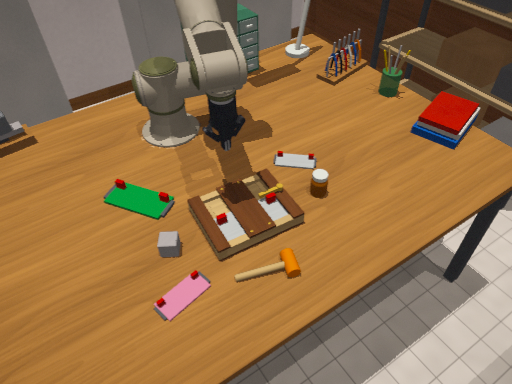

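The blocks show at x ≈ 16 and 16–17 mm in the well frame, the latch lies square (angle about 1.56–1.58), the bystanders haven't moved, and the arm is clear.

```bash
python3 -c "
from rig import *
print(finish_job(),sense()['time_s'])"
```

```text
the job is handed in; nothing more can be done
the job is handed in; nothing more can be done
```

The cover is closed and latched, and I handed the job in at about 33.5 s. The hand-in gives no verdict, so what follows rests on my own last checks.

- **Cover:** I pushed the two red blocks home in turn, with one end leading by no more than about 7 mm. It did not jam. At the end stop the tool force peaked at about 26 N, below the 45 N limit. The last wrist picture puts the blocks at about 15.9 and 16–17 mm along the well; home is 16 mm.
- **Latch:** I swung the brass bar in from outside until it met its stop, then backed off. In the last picture it lies square behind the left block, at about 1.56–1.58 rad.
- **Bystanders:** In the scene camera the jar, steel block and mallet are within about 3 pixels of where they started. The arm ended clear of everything.

**What disagreed:**
- **Finger length:** With the gripper shut, the fingertips showed about 27 mm above the reported TCP. My first approach therefore passed over the left block without touching it. I measured the tips with the wrist camera's depth and lowered the tool to match.
- **Camera offset:** The scene and side cameras differed by up to about 10 mm in position, so I relied on the wrist camera and on contact.

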